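# Find the loose clamp bolt on the test line and hold its cap open

### The arm

A 6-joint arm with a two-finger parallel gripper is mounted at the origin on the work surface. World frame = base frame: x ahead of the robot, y to its left, z up, the work surface at z = 0. Lengths are in m, angles in rad, forces in N, time in s.
With the tool pointing down it reaches from about 0.35 to 0.85 m from the base axis. Payload 8.1 kg.
Tool frame: the origin (TCP) lies at the centre of the arm's flange, where the gripper is bolted on; the fingertips stand 186 mm ahead of it and the grasp point (between the pads) lies 167 mm ahead of it; z points along the fingers, y is the line along which they close (so a half turn about z gives the same grasp; the last joint's range is limited). The gripper opens to 93 mm and grips with 3 to 60 N. Pads are 15 mm wide; open, the fingers measure 128 mm over their backs; the gripper's body (75 mm by 188 mm) begins 65 mm behind the grasp point.
Start: joints at [1.254, 0.13, 1.488, -0, 1.523, -0.085], TCP at [0.138, 0.584, 0.405] pointing down, gripper open.
Joint ranges: [-2.96, 2.96], [-0.89, 2.26], [0.02, 2.5], [-1.34, 4.48], [0, 2.73], [-2.66, 2.66]. Speed limits (rad/s): [2.39, 2.39, 2.79, 3.14, 3.14, 3.14].

### API

Orientations are given as a rotation vector (axis times angle).
In Python, from plant import robot gives the robot as it stands.
- The arm moves only by the tool apply_moves, never from a script. Its argument "series" is a list of rows, each a list of 2 entries, a list of its own where there are three numbers: the shift along the tool's x, y, z in mm, then the turn, a rotation vector about the tool's x, y, z in rad. A call has 1 to 12 rows; each row shifts and turns the commanded pose from where the row before left it, along the tool's axes as they then stand; what a row does not reach is not made up. A row lasts 1/12 s, in which the tool goes at most 41.7 mm and 7.16 degrees, less where a joint would pass 70% of its speed; a pose out of reach is approached as far as the arm can. A call is refused whole if a number of a shift passes 41.7 or a number of a turn 0.125, either way. A call with a gripper value outside its range is refused whole. "claw" is the opening, from 0 (shut) to 1 (fully open), set as the call begins (left out, the last holds). The fingers move at their own pace and stop on an object; "newtons" is the grip in N (left out, the last holds). Time passes only in rows, so rows that do not move let the fingers close. It gives the time, the measured TCP pose, the force, the opening and the grip force at its end, in the units of the state.
- robot.read_state(): the state, without advancing time (a new reading comes with each control period).
- robot.read_camera(name): name is "scene" or "side" or "wrist"; returns (picture, depth): 420x560x3 uint8, blue, green, red; 420x560 float32, m along the optical axis (not along the pixel's ray), 0 where there is no reading.
- robot.calibration(name): a dict with "fx", "fy", "cx", "cy" (pixels), "extrinsics" (4x4, takes a point from world to camera coordinates). Camera axes: x right, y down, z forward; pixel columns grow to the right and rows downward; lengths in m; the calibration is good to about 2 mm. The wrist camera is an equidistant fisheye: a pixel r from the principal point sees the ray r / f radians off the axis. A picture is of the moment at which its call begins: read the wrist's pose just before it. calibration takes no time and is no camera call; for the wrist camera it gives the pose at the moment of the call.
- robot.close_job(): hands the job in; it is judged then, once.
The state is a dict: "t": time; "q": joint angles; "dq": joint speeds; "joint_torque": joint torques, N m; "tool_pos": TCP position; "orientation": TCP orientation; "force": force on the tool from outside, world axes, zero at the start; "wrist_torque": the same for the moment, N m; "opening": finger opening in m; "gripper_force": force on a finger pad.
Only numpy, scipy, OpenCV 4.12 (cv2) and the standard library are available. Lean on these libraries where they do the work, as an engineer would, in place of code of your own. Each camera call takes 0.05 s, during which the arm holds its last target. There are 200 camera calls.

### The job

One of the three tube clamps on the pressure-test line has a loose bolt. Working along the line from the gauge end to the valve end, tap each of the three bolt heads gently from above with the gripper's fingertips to find the one that gives, then lift that clamp's hinged cap to more than 45 degrees and finish while still holding it open there. Leave the loose fittings and tools on the bench where they lie.

Things in the scene. Friction and masses are not known exactly. Their poses are not given: they have to be found in the camera images.
- rig: The pressure-test line: 640 mm of 41 x 21 mm steel strut channel screwed flat on the bench, carrying a horizontal 28 mm copper tube, axis 58 mm above the bench, in three clamps, with brass hex unions (42 mm across) between them. Origin on the bench under the middle of the tube; y axis along the tube to the gauge end (a ball valve with a black lever is at the -y end), x away from the robot, z up.
- gauge (a point): Centre of the round dial gauge (65 mm across, on a stem) at the +y end of the line, 280 mm from the rig's origin and 143 mm above the bench. The valve stands at the same distance at the other end, under 100 mm high.
- bolt_1: Captive steel hex bolt of clamp 1 (nearest the gauge): head 19 mm across flats, 10 mm high, on a black rubber grommet. Origin: centre of the head's flat top, 91 mm above the bench with the cap shut. Tight, it is solid (under 1 mm of give at 8 N); loose, it looks the same but sinks 5 mm when pushed (gives from about 1 N, fully down at about 4 N) and springs back. Not to be pressed down with over 30 N.
- cap_1: Hinged aluminium cap of clamp 1 (nearest the gauge), 32 mm wide, about 0.35 kg. Origin on its hinge pin, which runs along y on the side away from the robot, 42 mm beyond the tube's axis, 58 mm above the bench; axes as the rig's when shut. Opens by turning about +y (the ear on the robot's side rises and swings away), stop at 1.2 rad; falls shut if let go. With a tight bolt it does not lift.
- ear_1 (a point): Centre of the front ear of cap 1, the lug on the robot's side that the bolt passes through, 84 mm from the hinge: 36 mm across the tube x 32 mm along it x 12 mm high, flat sides facing along the tube, free to be pinched from above. 65 mm above the bench when shut, 26 mm straight below the top of the bolt head. The post under it is 26 mm wide.
- bolt_2: Captive steel hex bolt of clamp 2 (the middle one): head 19 mm across flats, 10 mm high, on a black rubber grommet. Origin: centre of the head's flat top, 91 mm above the bench with the cap shut. Tight, it is solid (under 1 mm of give at 8 N); loose, it looks the same but sinks 5 mm when pushed (gives from about 1 N, fully down at about 4 N) and springs back. Not to be pressed down with over 30 N.
- cap_2: Hinged aluminium cap of clamp 2 (the middle one), 32 mm wide, about 0.35 kg. Origin on its hinge pin, which runs along y on the side away from the robot, 42 mm beyond the tube's axis, 58 mm above the bench; axes as the rig's when shut. Opens by turning about +y (the ear on the robot's side rises and swings away), stop at 1.2 rad; falls shut if let go. With a tight bolt it does not lift.
- ear_2 (a point): Centre of the front ear of cap 2, the lug on the robot's side that the bolt passes through, 84 mm from the hinge: 36 mm across the tube x 32 mm along it x 12 mm high, flat sides facing along the tube, free to be pinched from above. 65 mm above the bench when shut, 26 mm straight below the top of the bolt head. The post under it is 26 mm wide.
- bolt_3: Captive steel hex bolt of clamp 3 (nearest the valve): head 19 mm across flats, 10 mm high, on a black rubber grommet. Origin: centre of the head's flat top, 91 mm above the bench with the cap shut. Tight, it is solid (under 1 mm of give at 8 N); loose, it looks the same but sinks 5 mm when pushed (gives from about 1 N, fully down at about 4 N) and springs back. Not to be pressed down with over 30 N.
- cap_3: Hinged aluminium cap of clamp 3 (nearest the valve), 32 mm wide, about 0.35 kg. Origin on its hinge pin, which runs along y on the side away from the robot, 42 mm beyond the tube's axis, 58 mm above the bench; axes as the rig's when shut. Opens by turning about +y (the ear on the robot's side rises and swings away), stop at 1.2 rad; falls shut if let go. With a tight bolt it does not lift.
- ear_3 (a point): Centre of the front ear of cap 3, the lug on the robot's side that the bolt passes through, 84 mm from the hinge: 36 mm across the tube x 32 mm along it x 12 mm high, flat sides facing along the tube, free to be pinched from above. 65 mm above the bench when shut, 26 mm straight below the top of the bolt head. The post under it is 26 mm wide.
- big_union: Bystander: a brass compression union, 60 mm long, lying. Origin at the centre of its underside.
- small_union: Bystander: a brass compression union, 42 mm long, lying. Origin at the centre of its underside.
- nut: Bystander: a big brass hex nut, 18 mm high. Origin at the centre of its underside.
- spanner: Bystander: a steel spanner, 200 mm long on the bench.
- tape_roll: Bystander: a white tape roll, 54 mm across, 14 mm high. Origin at the centre of its underside.
- offcut: Bystander: a copper tube offcut, 22 mm across and 90 mm high, standing on end. Origin at the centre of its underside.
- screwdriver: Bystander: a screwdriver, lying on the bench.

How it is judged:
On the way, in this order (a step that is already met when the one before it is completed fails the run):
1. the bolt head of clamp 1 (nearest the gauge) is tapped with the fingers (contact force between the fingers and bolt_1 above 1 N), for 0.02 s.
2. the bolt head of clamp 2 (the middle one) is tapped with the fingers (contact force between the fingers and bolt_2 above 1 N), for 0.02 s.
3. the bolt head of clamp 3 (nearest the valve) is tapped with the fingers (contact force between the fingers and bolt_3 above 1 N), for 0.02 s.
4. the cap of the loose bolt is lifted more than 45 degrees and held by the fingers (((angle between cap_1's own z axis and vertical above 0.785 rad and contact force between the fingers and cap_1 above 0.3 N and angular speed of cap_1 below 0.2 rad/s and angle between each of cap_2, cap_3's own z axis and vertical below 0.08 rad) or (angle between cap_2's own z axis and vertical above 0.785 rad and contact force between the fingers and cap_2 above 0.3 N and angular speed of cap_2 below 0.2 rad/s and angle between each of cap_1, cap_3's own z axis and vertical below 0.08 rad) or (angle between cap_3's own z axis and vertical above 0.785 rad and contact force between the fingers and cap_3 above 0.3 N and angular speed of cap_3 below 0.2 rad/s and angle between each of cap_1, cap_2's own z axis and vertical below 0.08 rad))), for 0.2 s.
At the end, for the whole second after the job is handed in: One cap (only the loose bolt's can be lifted) is open more than 0.785 rad (45 degrees), almost still (under 0.2 rad/s) and in contact with the fingers (over 0.3 N), which hold it up against its weight; the other two caps are shut (under 0.08 rad) (((angle between cap_1's own z axis and vertical above 0.785 rad and contact force between the fingers and cap_1 above 0.3 N and angular speed of cap_1 below 0.2 rad/s and angle between each of cap_2, cap_3's own z axis and vertical below 0.08 rad) or (angle between cap_2's own z axis and vertical above 0.785 rad and contact force between the fingers and cap_2 above 0.3 N and angular speed of cap_2 below 0.2 rad/s and angle between each of cap_1, cap_3's own z axis and vertical below 0.08 rad) or (angle between cap_3's own z axis and vertical above 0.785 rad and contact force between the fingers and cap_3 above 0.3 N and angular speed of cap_3 below 0.2 rad/s and angle between each of cap_1, cap_2's own z axis and vertical below 0.08 rad))); the arm keeps its last pose, push and grip.
It fails at once if a bolt head is struck or pressed from above by the fingers with more than 30 N ((contact force between the fingers and bolt_1 above 30 N and z of the grasp point in the frame of bolt_1 above 0.012 m) or (contact force between the fingers and bolt_2 above 30 N and z of the grasp point in the frame of bolt_2 above 0.012 m) or (contact force between the fingers and bolt_3 above 30 N and z of the grasp point in the frame of bolt_3 above 0.012 m)).
It fails at once if a loose fitting or tool is moved more than 30 mm (distance of any of big_union, small_union, nut, spanner, tape_roll, offcut, screwdriver from where it was at the start of the episode above 0.03 m).
It also fails if it takes over 51 s, if anything falls off the work surface, if the arm or the gripper's body presses on something with over 40 N, if the wrist force passes 120 N, or if a joint passes its speed limit or range.

## Working session

There is one attempt and no reset: what is moved stays moved. The work goes in short steps, Python scripts to look and compute and a tool call to move; the robot and the scene stay as the last step left them, time stands still between calls to the robot, and variables do not carry over. Pictures are saved under pics/ and viewed, at most 10 in all, crops included, and the job is handed in when it is done.

Besides the shell and the picture viewer there is one more tool, called after "Call:" as name(argument=value, ...) on one line, values as JSON. apply_moves: Moves the arm, as the interface text tells. Its arguments: {"type":"object","properties":{"series":{"type":"array"},"claw":{"type":"number"},"newtons":{"type":"number"}},"required":["series"]}

```bash
mkdir -p pics; ls; python3 - <<'E'
from plant import robot
import cv2,numpy as np
s=robot.read_state(); print(s)
for n in ["scene","side"]:
    p,d=robot.read_camera(n); cv2.imwrite(f"pics/{n}0.png",p); np.savez(f"pics/{n}0.npz",p=p,d=d)
    c=robot.calibration(n); print(n,c)
E
```

```text
pics
{'t': 0.0, 'q': array([ 1.25361341e+00,  1.31154975e-01,  1.48927696e+00,  1.11965659e-05,
        1.52301452e+00, -8.54270858e-02]), 'dq': array([-2.72073570e-04,  2.98196837e-04,  2.63385193e-03,  4.85729638e-04,
       -4.79839077e-04,  9.52398032e-05]), 'joint_torque': array([ 1.21171106e-03, -5.59856415e+01, -4.91751301e+01,  7.69246998e-02,
        3.55236896e-02, -1.75464243e-04]), 'tool_pos': array([0.13773129, 0.58373903, 0.40369212]), 'orientation': array([-3.63183621e-01, -3.12014363e+00,  2.84928120e-03]), 'force': array([0.04848807, 0.03010907, 0.6057932 ]), 'wrist_torque': array([-0.05355494,  0.00552164,  0.004167  ]), 'gripper_force': 0.0, 'opening': 0.09262120978347838}
scene {'fx': 391.89139111164513, 'fy': 391.89139111164513, 'cx': 279.38922030794896, 'cy': 208.28367745662604, 'extrinsics': array([[-0.26240024,  0.96480959, -0.01698715,  0.08079458],
       [ 0.5390055 ,  0.13194677, -0.83190331, -0.20715811],
       [-0.8003869 , -0.22744779, -0.55466054,  1.21005827],
       [ 0.        ,  0.        ,  0.        ,  1.        ]])}
side {'fx': 405.1340199149231, 'fy': 405.1340199149231, 'cx': 282.4306221103408, 'cy': 209.16358209999095, 'extrinsics': array([[ 0.96256386, -0.27063393,  0.01510272, -0.4723571 ],
       [-0.17324031, -0.65710371, -0.73362286,  0.21611456],
       [ 0.20846729,  0.70354245, -0.67938899,  0.74039461],
       [ 0.        ,  0.        ,  0.        ,  1.        ]])}
```

View pics/scene0.png

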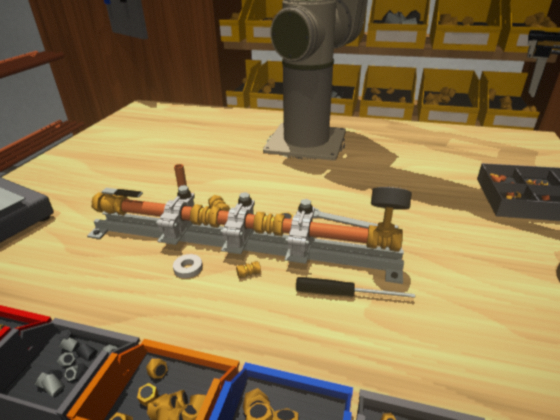

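View pics/side0.png

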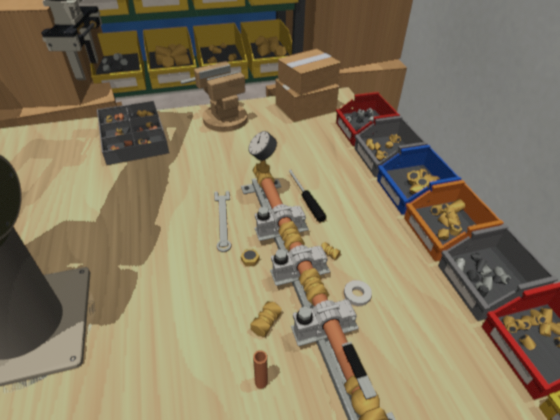

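The scene view shows the line across the middle, with bolts 1 to 3 near (305,206), (244,200) and (183,192) and the gauge at (390,200). In the side view the bolts are near (264,214), (281,258) and (305,315). The copper offcut stands at (260,370), with the big union at (267,318), the nut at (250,257) and the spanner at (223,220). I'll measure them with depth.

```bash
cat > h.py <<'E'
import numpy as np
def cloud(d,c):
    v,u=np.mgrid[:d.shape[0],:d.shape[1]]
    P=np.stack([(u-c["cx"])/c["fx"]*d,(v-c["cy"])/c["fy"]*d,d],-1)
    E=c["extrinsics"]; W=(P-E[:3,3])@E[:3,:3]
    W[d<=0]=np.nan; return W
def onplane(u,v,c,z):
    E=c["extrinsics"];R=E[:3,:3];o=-R.T@E[:3,3]
    r=R.T@np.array([(u-c["cx"])/c["fx"],(v-c["cy"])/c["fy"],1]); return o+r*(z-o[2])/r[2]
E
python3 - <<'E'
from plant import robot
import numpy as np,cv2
from h import *
px={"scene":[(305,206),(244,200),(183,192)],"side":[(264,214),(281,258),(305,315)]}
for n in px:
    f=np.load(f"pics/{n}0.npz");c=robot.calibration(n);W=cloud(f["d"],c)
    for u,v in px[n]:
        S=W[v-14:v+12,u-14:u+14].reshape(-1,3)
        S=S[(S[:,2]>.086)&(S[:,2]<.1)]
        print(n,(u,v),len(S),S.mean(0).round(4),(S.min(0)).round(4),S.max(0).round(4),"plane",onplane(u,v,c,.091).round(4))
    # gauge and tall things
    m=(W[...,2]>.115)&(W[...,2]<.18)&(W[...,0]>.3)&(W[...,0]<.75)&(abs(W[...,1])<.45)
    S=W[m];print("tall",len(S),S.mean(0).round(3),S.min(0).round(3),S.max(0).round(3))
    img=f["p"]
im=np.load("pics/side0.npz")["p"];im2=np.load("pics/scene0.npz")["p"]
a=cv2.resize(im[190:345,225:375],None,fx=3.7,fy=3.7,interpolation=cv2.INTER_CUBIC)
cv2.imwrite("pics/c1.png",a)
b=cv2.resize(im2[160:280,80:280+140],None,fx=2.3,fy=2.3,interpolation=cv2.INTER_CUBIC)
cv2.imwrite("pics/c2.png",b)
E
```

```text
scene (305, 206) 61 [0.4766 0.0994 0.0897] [0.4642 0.0894 0.0861] [0.4851 0.1086 0.0916] plane [0.4918 0.1019 0.091 ]
scene (244, 200) 55 [ 0.4811 -0.0242  0.0896] [ 0.4695 -0.0341  0.0861] [ 0.4897 -0.0155  0.092 ] plane [ 0.4992 -0.0179  0.091 ]
scene (183, 192) 51 [ 0.4848 -0.1568  0.0897] [ 0.4753 -0.1669  0.087 ] [ 0.4928 -0.1483  0.0919] plane [ 0.5    -0.1484  0.091 ]
tall 855 [0.529 0.253 0.153] [0.501 0.221 0.115] [0.546 0.285 0.174]
side (264, 214) 67 [0.475  0.0971 0.0911] [0.4641 0.0883 0.0862] [0.5055 0.1071 0.0943] plane [0.4741 0.0871 0.091 ]
side (281, 258) 83 [ 0.4784 -0.0268  0.0912] [ 0.469  -0.0361  0.0867] [ 0.4896 -0.0152  0.0942] plane [ 0.4763 -0.0363  0.091 ]
side (305, 315) 115 [ 0.4826 -0.1591  0.0914] [ 0.4724 -0.1681  0.0862] [ 0.5069 -0.1488  0.0946] plane [ 0.4817 -0.1636  0.091 ]
tall 617 [0.509 0.241 0.153] [0.48  0.217 0.118] [0.544 0.283 0.175]
```

View pics/c1.png

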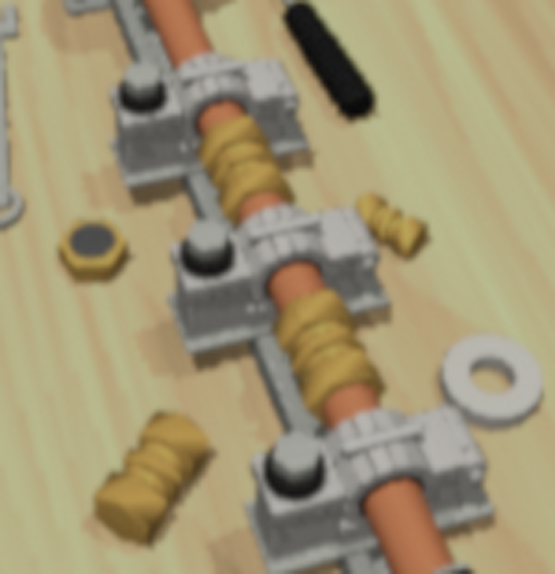

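```bash
cat >> h.py <<'E'
from scipy.spatial.transform import Rotation as Ro
YAW=0.0304
B={1:np.array([.4757,.0985,.091]),2:np.array([.4795,-.0255,.091]),3:np.array([.4835,-.158,.091])}
RT=Ro.from_matrix(np.array([[-np.cos(YAW),-np.sin(YAW),0],[-np.sin(YAW),np.cos(YAW),0],[0,0,-1]]).T)
def to(s,target,R=RT):
    R0=Ro.from_rotvec(s["orientation"])
    return (R0.inv().apply(target-s["tool_pos"])*1000).round(1),(R0.inv()*R).as_rotvec().round(4)
E
python3 - <<'E'
from plant import robot
from h import *
c=robot.calibration("side");f=np.load("pics/side0.npz");W=cloud(f["d"],c)
for n,(u,v) in dict(offcut=(260,355),bigu=(267,318),nut=(250,255)).items(): print(n,W[v,u].round(3))
s=robot.read_state(); print(to(s,B[1]+[0,0,.31]))
E
```

```text
offcut [ 0.396 -0.205  0.078]
bigu [ 0.429 -0.115  0.029]
nut [0.433 0.045 0.021]
(array([-440.4, -394.6,    3.4]), array([-0.0017, -0.0003, -0.2622]))
```

Call:
apply_moves(series=[[[-27, -24, 0], [0, 0, 0]], [[-27, -24, 0], [0, 0, 0]], [[-27, -24, 0], [0, 0, 0]], [[-27, -24, 0], [0, 0, 0]], [[-27, -24, 0], [0, 0, 0]], [[-27, -24, 0], [0, 0, 0]], [[-27, -24, 0], [0, 0, 0]], [[-27, -24, 0], [0, 0, 0]], [[-27, -24, 0], [0, 0, 0]], [[-27, -24, 0], [0, 0, 0]], [[-27, -24, 0], [0, 0, 0]], [[-27, -24, 0], [0, 0, 0]]], claw=0, newtons=20)

```text
t: 1.1
tool_pos: [0.3875, 0.2276, 0.4045]
orientation: [-0.363, -3.12, 0.0]
force: [0.8, 0.6, -1.0]
opening: 0.0173
gripper_force: 0.0
```

Call:
apply_moves(series=[[[-27, -24, 0], [0, 0, 0]], [[-27, -24, 0], [0, 0, 0]], [[-27, -24, 0], [0, 0, 0]], [[-27, -24, 0], [0, 0, 0]], [[0, 0, 0], [0, 0, -0.087]], [[0, 0, 0], [0, 0, -0.087]], [[0, 0, 0], [0, 0, -0.088]], [[0, 0, 0], [0, 0, 0]], [[0, 0, 0], [0, 0, 0]], [[0, 0, 0], [0, 0, 0]]])

```text
t: 1.93
tool_pos: [0.4699, 0.1111, 0.4045]
orientation: [0.043, -3.141, 0.0]
force: [-0.8, -0.0, -0.3]
opening: 0.0008
gripper_force: 0.0
```

```bash
python3 - <<'E'
from plant import robot
from h import *
import cv2
s=robot.read_state(); print(s["t"],s["tool_pos"],s["q"].round(2),s["force"],s["opening"]); print(to(s,B[1]+[0,0,.196]))
p,d=robot.read_camera("wrist"); c=robot.calibration("wrist"); print(c); cv2.imwrite("pics/w1.png",p); np.savez("pics/w1.npz",p=p,d=d)
E
```

```text
1.9333 [0.46993437 0.11111164 0.40453572] [ 0.13 -0.19  1.8  -0.    1.53 -1.47] [-0.8448237  -0.02950994 -0.31487866] 0.0008015276646691659
(array([ -5.5, -12.8, 117.5]), array([-0.    , -0.0003, -0.0029]))
{'fx': 325.19226210127806, 'fy': 325.19226210127806, 'cx': 277.1457974099437, 'cy': 209.87658817966692, 'extrinsics': array([[-0.02845669,  0.99959391,  0.00149608, -0.09879786],
       [ 0.97017181,  0.02725857,  0.24088094, -0.48817331],
       [ 0.24074234,  0.00830613, -0.97055352,  0.2754145 ],
       [ 0.        ,  0.        ,  0.        ,  1.        ]])}
```

View pics/w1.png

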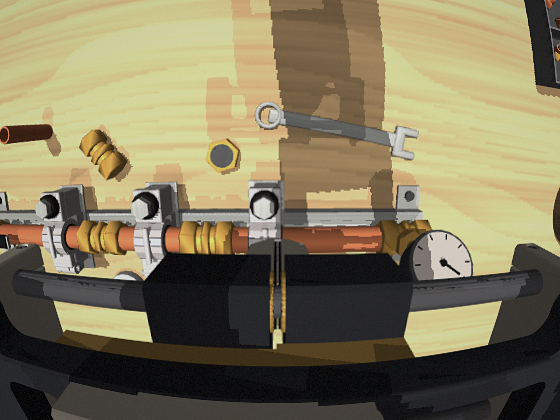

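The wrist view shows the bolt tops at about (264,205), (145,204) and (48,206). The closed fingers are straight ahead and the gauge is at (440,258). I'll check these against my estimates.

```bash
python3 - <<'E'
from plant import robot
from h import *
c=robot.calibration("wrist");E=c["extrinsics"];R=E[:3,:3];o=-R.T@E[:3,3]
for u,v in [(264,205),(145,204),(48,206)]:
    a=np.array([u-c["cx"],v-c["cy"]])/c["fx"];r=np.hypot(*a);ray=R.T@np.r_[np.sin(r)*a/r,np.cos(r)]
    print((o+ray*(.091-o[2])/ray[2]).round(4))
E
```

```text
[0.4731 0.1    0.091 ]
[ 0.4751 -0.0175  0.091 ]
[ 0.4802 -0.1441  0.091 ]
```

Call:
apply_moves(series=[[[-2, -6, 30], [0, 0, 0]], [[-2, -6, 30], [0, 0, 0]], [[-1, 0, 25], [0, 0, 0]], [[0, 0, 15], [0, 0, 0]], [[0, 0, 8], [0, 0, 0]], [[0, 0, 4], [0, 0, 0]], [[0, 0, 2], [0, 0, 0]], [[0, 0, 0], [0, 0, 0]], [[0, 0, 0], [0, 0, 0]], [[0, 0, 0], [0, 0, 0]]])

```text
t: 2.82
tool_pos: [0.4759, 0.0993, 0.292]
orientation: [-0.047, 3.139, 0.0]
force: [0.4, 0.0, 0.1]
opening: 0.0
gripper_force: 0.0
```

Call:
apply_moves(series=[[[0, 0, 1], [0, 0, 0]], [[0, 0, 1], [0, 0, 0]], [[0, 0, 1], [0, 0, 0]], [[0, 0, 1], [0, 0, 0]], [[0, 0, 1], [0, 0, 0]], [[0, 0, 1], [0, 0, 0]], [[0, 0, 0], [0, 0, 0]], [[0, 0, 0], [0, 0, 0]]])

```text
t: 3.48
tool_pos: [0.4754, 0.0991, 0.2846]
orientation: [0.047, -3.141, 0.0]
force: [-0.5, 0.1, -0.2]
opening: 0.0004
gripper_force: 0.0
```

Call:
apply_moves(series=[[[0, 0, 1], [0, 0, 0]], [[0, 0, 1], [0, 0, 0]], [[0, 0, 1], [0, 0, 0]], [[0, 0, 1], [0, 0, 0]], [[0, 0, 1], [0, 0, 0]], [[0, 0, 1], [0, 0, 0]], [[0, 0, 0], [0, 0, 0]], [[0, 0, 0], [0, 0, 0]]])

```text
t: 4.15
tool_pos: [0.4754, 0.0991, 0.2786]
orientation: [0.047, -3.141, 0.0]
force: [-0.4, -0.1, 0.6]
opening: 0.0004
gripper_force: 0.0
```

Call:
apply_moves(series=[[[0, 0, 0.5], [0, 0, 0]], [[0, 0, 0.5], [0, 0, 0]], [[0, 0, 0], [0, 0, 0]], [[0, 0, 0], [0, 0, 0]]])

```text
t: 4.48
tool_pos: [0.4754, 0.0991, 0.2777]
orientation: [0.047, -3.141, 0.0]
force: [0.5, 0.7, 0.3]
opening: 0.0008
gripper_force: 0.0
```

Call:
apply_moves(series=[[[0, 0, 0.5], [0, 0, 0]], [[0, 0, 0.5], [0, 0, 0]], [[0, 0, 0], [0, 0, 0]], [[0, 0, 0], [0, 0, 0]]])

```text
t: 4.82
tool_pos: [0.4755, 0.0992, 0.2769]
orientation: [-0.047, 3.141, 0.0]
force: [-0.4, -0.4, 1.1]
opening: 0.0005
gripper_force: 0.6
```

Call:
apply_moves(series=[[[0, 0, 0.5], [0, 0, 0]], [[0, 0, 0.5], [0, 0, 0]], [[0, 0, 0], [0, 0, 0]], [[0, 0, 0], [0, 0, 0]]])

```text
t: 5.15
tool_pos: [0.4755, 0.0991, 0.2758]
orientation: [-0.047, 3.141, -0.0]
force: [-0.2, 0.9, 1.3]
opening: 0.0005
gripper_force: 0.8
```

Call:
apply_moves(series=[[[0, 0, 0.5], [0, 0, 0]], [[0, 0, 0.5], [0, 0, 0]], [[0, 0, 0], [0, 0, 0]], [[0, 0, 0], [0, 0, 0]]])

```text
t: 5.48
tool_pos: [0.4754, 0.0992, 0.2748]
orientation: [-0.047, 3.141, 0.0]
force: [-0.9, 0.1, 1.2]
opening: 0.0001
gripper_force: 1.0
```

Call:
apply_moves(series=[[[0, 0, 0.5], [0, 0, 0]], [[0, 0, 0.5], [0, 0, 0]], [[0, 0, 0], [0, 0, 0]], [[0, 0, 0], [0, 0, 0]]])

```text
t: 5.82
tool_pos: [0.4755, 0.0991, 0.2738]
orientation: [-0.047, 3.141, -0.0]
force: [0.5, 0.0, 2.6]
opening: 0.0001
gripper_force: 1.2
```

Call:
apply_moves(series=[[[0, 0, 0.5], [0, 0, 0]], [[0, 0, 0.5], [0, 0, 0]], [[0, 0, 0], [0, 0, 0]], [[0, 0, 0], [0, 0, 0]]])

```text
t: 6.15
tool_pos: [0.4755, 0.0992, 0.2728]
orientation: [-0.047, 3.141, 0.0]
force: [-0.7, 0.2, 2.6]
opening: 0.0005
gripper_force: 1.4
```

Call:
apply_moves(series=[[[0, 0, -6], [0, 0, 0]], [[0, 0, -14], [0, 0, 0]], [[0, -10, -15], [0, 0, 0]], [[0, -25, -10], [0, 0, 0]], [[0, -35, 0], [0, 0, 0]], [[0, -30, 0], [0, 0, 0]], [[0, -20, 0], [0, 0, 0]], [[0, -5, 0], [0, 0, 0]], [[0, 0, 0], [0, 0, 0]], [[0, 0, 0], [0, 0, 0]]])

```text
t: 6.98
tool_pos: [0.479, -0.0255, 0.3176]
orientation: [0.046, -3.141, -0.001]
force: [0.3, 1.1, -0.5]
opening: 0.0004
gripper_force: 0.0
```

```bash
python3 - <<'E'
from plant import robot
from h import *
import cv2
s=robot.read_state(); print(s["t"],s["tool_pos"],s["force"]); print(to(s,B[2]+[0,0,.186]))
p,d=robot.read_camera("wrist"); cv2.imwrite("pics/w2.png",p)
E
```

```text
6.9833 [ 0.47902754 -0.02545882  0.31758899] [ 0.3140195   1.13935108 -0.46561671]
(array([-0.5, -0.1, 40.6]), array([ 0.0006, -0.0006, -0.001 ]))
```

View pics/w2.png

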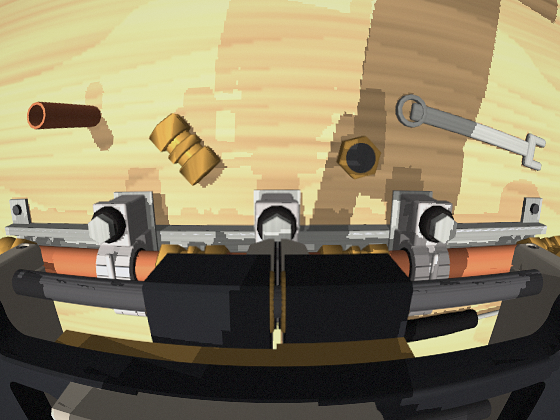

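The fingers are lined up with bolt 2 at (277,225), so I'm tapping it.

Call:
apply_moves(series=[[[0, 0, 15], [0, 0, 0]], [[0, 0, 12], [0, 0, 0]], [[0, 0, 6], [0, 0, 0]], [[0, 0, 3], [0, 0, 0]], [[0, 0, 1], [0, 0, 0]], [[0, 0, 1], [0, 0, 0]], [[0, 0, 0.5], [0, 0, 0]], [[0, 0, 0], [0, 0, 0]], [[0, 0, 0], [0, 0, 0]], [[0, 0, 0], [0, 0, 0]]])

```text
t: 7.87
tool_pos: [0.4793, -0.0259, 0.2796]
orientation: [-0.047, 3.141, -0.0]
force: [-0.3, 0.3, 0.7]
opening: 0.0005
gripper_force: 0.0
```

Call:
apply_moves(series=[[[0, 0, 0.5], [0, 0, 0]], [[0, 0, 0.5], [0, 0, 0]], [[0, 0, 0.5], [0, 0, 0]], [[0, 0, 0], [0, 0, 0]], [[0, 0, 0], [0, 0, 0]]])

```text
t: 8.28
tool_pos: [0.4791, -0.0258, 0.2777]
orientation: [0.047, -3.141, -0.0]
force: [-0.7, -0.1, 1.1]
opening: 0.0002
gripper_force: 0.0
```

Call:
apply_moves(series=[[[0, 0, 0.5], [0, 0, 0]], [[0, 0, 0], [0, 0, 0]], [[0, 0, 0], [0, 0, 0]]])

```text
t: 8.53
tool_pos: [0.4792, -0.0258, 0.2774]
orientation: [-0.048, 3.141, -0.0]
force: [-0.3, -0.2, 0.3]
opening: 0.0008
gripper_force: 0.5
```

Call:
apply_moves(series=[[[0, 0, 0.5], [0, 0, 0]], [[0, 0, 0], [0, 0, 0]], [[0, 0, 0], [0, 0, 0]]])

```text
t: 8.78
tool_pos: [0.4793, -0.0258, 0.2771]
orientation: [-0.047, 3.141, -0.0]
force: [-2.3, 0.6, 4.7]
opening: 0.0003
gripper_force: 2.4
```

Call:
apply_moves(series=[[[0, 0, 0.5], [0, 0, 0]], [[0, 0, 0], [0, 0, 0]], [[0, 0, 0], [0, 0, 0]]])

```text
t: 9.03
tool_pos: [0.4793, -0.0258, 0.2768]
orientation: [-0.047, 3.141, -0.0]
force: [-3.7, 0.6, 8.7]
opening: 0.0007
gripper_force: 4.1
```

Bolt 2 is solid, and bolt 1 gave about 4 mm at 2.6 N. Bolt 3 is next.

Call:
apply_moves(series=[[[0, 0, -6], [0, 0, 0]], [[0, 0, -10], [0, 0, 0]], [[0, -10, -4], [0, 0, 0]], [[0, -25, 0], [0, 0, 0]], [[0, -35, 0], [0, 0, 0]], [[0, -35, 0], [0, 0, 0]], [[0, -20, 0], [0, 0, 0]], [[0, -7, 0], [0, 0, 0]], [[0, 0, 0], [0, 0, 0]], [[0, 0, 0], [0, 0, 0]]])

```text
t: 9.87
tool_pos: [0.4831, -0.1578, 0.2963]
orientation: [-0.046, 3.141, 0.001]
force: [0.2, 0.3, -0.6]
opening: 0.0006
gripper_force: 0.0
```

```bash
python3 - <<'E'
from plant import robot
from h import *
s=robot.read_state(); print(s["t"],s["tool_pos"],s["force"]); print(to(s,B[3]+[0,0,.186]))
E
```

```text
9.8667 [ 0.4830875  -0.15783924  0.2963371 ] [ 0.16301448  0.34335844 -0.63206899]
(array([-0.4, -0.2, 19.3]), array([ 0.0004,  0.    , -0.0013]))
```

Call:
apply_moves(series=[[[0, 0, 10], [0, 0, 0]], [[0, 0, 4], [0, 0, 0]], [[0, 0, 2], [0, 0, 0]], [[0, 0, 1], [0, 0, 0]], [[0, 0, 1], [0, 0, 0]], [[0, 0, 0.5], [0, 0, 0]], [[0, 0, 0], [0, 0, 0]], [[0, 0, 0], [0, 0, 0]]])

```text
t: 10.53
tool_pos: [0.4833, -0.1577, 0.278]
orientation: [-0.048, 3.141, -0.0]
force: [-0.2, 0.8, 0.1]
opening: 0.0
gripper_force: 0.0
```

Call:
apply_moves(series=[[[0, 0, 0.5], [0, 0, 0]], [[0, 0, 0.5], [0, 0, 0]], [[0, 0, 0], [0, 0, 0]], [[0, 0, 0], [0, 0, 0]]])

```text
t: 10.87
tool_pos: [0.4833, -0.1578, 0.2772]
orientation: [-0.047, 3.141, -0.0]
force: [-1.3, 1.4, 4.6]
opening: 0.0006
gripper_force: 1.9
```

Call:
apply_moves(series=[[[0, 0, 0.5], [0, 0, 0]], [[0, 0, 0], [0, 0, 0]], [[0, 0, 0], [0, 0, 0]]])

```text
t: 11.12
tool_pos: [0.4833, -0.1578, 0.2769]
orientation: [-0.047, 3.141, -0.0]
force: [-2.2, 0.7, 6.9]
opening: 0.0002
gripper_force: 3.6
```

Call:
apply_moves(series=[[[0, 0, -6], [0, 0, 0]], [[0, 0, -15], [0, 0, 0]], [[0, 10, -25], [0, 0, 0]], [[0, 25, -15], [0, 0, 0]], [[0, 35, 0], [0, 0, 0]], [[0, 35, 0], [0, 0, 0]], [[0, 35, 0], [0, 0, 0]], [[0, 35, 0], [0, 0, 0]], [[0, 35, 0], [0, 0, 0]], [[0, 25, 0], [0, 0, 0]], [[0, 15, 0], [0, 0, 0]], [[0, 6, 0], [0, 0, 0]]])

```text
t: 12.12
tool_pos: [0.4751, 0.1002, 0.3372]
orientation: [0.051, -3.141, -0.001]
force: [-0.1, 0.7, -0.4]
opening: 0.0009
gripper_force: 0.0
```

Call:
apply_moves(series=[[[0, 0, 0], [0, 0, 0]], [[0, 0, 0], [0, 0, 0]], [[0, 0, 0], [0, 0, 0]], [[0, 0, 0], [0, 0, 0]], [[0, 0, 0], [0, 0, 0]], [[0, 0, 0], [0, 0, 0]]], claw=1, newtons=20)

```text
t: 12.62
tool_pos: [0.4756, 0.0974, 0.3372]
orientation: [0.045, -3.141, 0.0]
force: [-0.1, -0.0, 0.4]
opening: 0.0362
gripper_force: 0.0
```

```bash
python3 - <<'E'
from plant import robot
from h import *
import cv2
s=robot.read_state(); print(s["t"],s["tool_pos"],s["force"],s["opening"],s["q"].round(2)); print(to(s,B[1]-[0,0,.026]+[0,0,.167]))
p,d=robot.read_camera("wrist"); cv2.imwrite("pics/w3.png",p)
E
```

```text
12.6167 [0.47555599 0.09740925 0.33721593] [-0.09371383 -0.00571599  0.35098306] 0.036207461026308965 [ 0.1  -0.14  1.88 -0.    1.4  -1.5 ]
(array([ -0.2,   1.1, 105.2]), array([-0.0001, -0.    , -0.0014]))
```

View pics/w3.png

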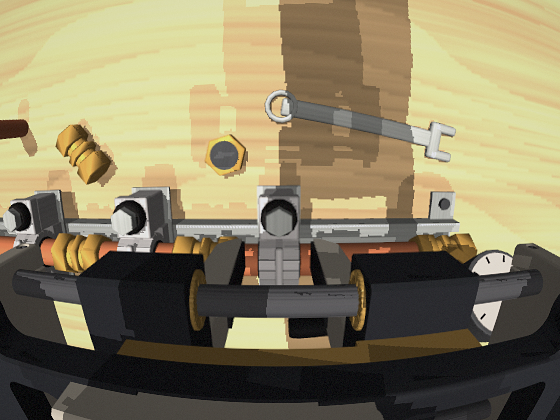

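The fingers are still opening and straddle clamp 1, whose bolt is at (280,215). The gauge at (490,290) is outboard. I'm descending to the ear.

Call:
apply_moves(series=[[[0, 0, 0], [0, 0, 0]], [[0, 1, 5], [0, 0, 0]], [[0, 0, 5], [0, 0, 0]], [[0, 0, 10], [0, 0, 0]], [[0, 0, 10], [0, 0, 0]], [[0, 0, 15], [0, 0, 0]], [[0, 0, 15], [0, 0, 0]], [[0, 0, 15], [0, 0, 0]], [[0, 0, 15], [0, 0, 0]], [[0, 0, 10], [0, 0, 0]], [[0, 0, 5], [0, 0, 0]], [[0, 0, 0], [0, 0, 0]]], claw=0.65)

```text
t: 13.67
tool_pos: [0.4746, 0.0991, 0.2304]
orientation: [0.047, -3.138, 0.0]
force: [-0.1, -0.1, -0.4]
opening: 0.0605
gripper_force: 0.0
```

Call:
apply_moves(series=[[[0, 0, 0], [0, 0, 0]], [[0, 0, 0], [0, 0, 0]], [[0, 0, 0], [0, 0, 0]], [[0, 0, 0], [0, 0, 0]], [[0, 0, 0], [0, 0, 0]], [[0, 0, 0], [0, 0, 0]], [[0, 0, 0], [0, 0, 0]], [[0, 0, 0], [0, 0, 0]]], claw=0.1, newtons=20)

```text
t: 14.33
tool_pos: [0.4758, 0.0987, 0.2329]
orientation: [-0.047, 3.14, -0.002]
force: [-1.8, -5.6, 4.5]
opening: 0.0318
gripper_force: 20.0
```

```bash
python3 - <<'E'
from plant import robot
from h import *
s=robot.read_state(); print(s["t"],s["tool_pos"],s["force"],s["opening"],s["gripper_force"],s["q"].round(2)); print(to(s,B[1]-[0,0,.026]+[0,0,.167]))
# rows for arc: tool x=-rig x, z=down. hinge in TCP tool frame:
h=np.array([-84,0,s["tool_pos"][2]*1000-58.]); print("hinge",h)
for dth in (.05,.06):
    # rotation about rig +y == tool +y, tool follows
    R=Ro.from_rotvec([0,dth,0]); print(dth,(h-R.apply(h)).round(2))
E
```

```text
14.3333 [0.47575582 0.09873018 0.23286643] [-1.79800248 -5.62883271  4.52118154] 0.031751352384600286 20.002362728118896 [ 0.1  -0.02  1.97 -0.    1.19 -1.5 ]
(array([ 0.1, -0.2,  0.9]), array([-0.001 ,  0.001 , -0.0002]))
hinge [-84.           0.         174.86643039]
0.05 [-8.84  0.   -3.98]
0.06 [-10.64   0.    -4.72]
```

Call:
apply_moves(series=[[[-4.4, 0, -2.05], [0, 0.025, 0]], [[-4.4, 0, -2.05], [0, 0.025, 0]], [[-4.4, 0, -2.05], [0, 0.025, 0]], [[-4.4, 0, -2.05], [0, 0.025, 0]], [[-4.4, 0, -2.05], [0, 0.025, 0]], [[-4.4, 0, -2.05], [0, 0.025, 0]], [[0, 0, 0], [0, 0, 0]], [[0, 0, 0], [0, 0, 0]]])

```text
t: 15.0
tool_pos: [0.5027, 0.0995, 0.2425]
orientation: [0.045, -2.992, 0.005]
force: [2.0, -5.6, -1.5]
opening: 0.0319
gripper_force: 20.0
```

Call:
apply_moves(series=[[[-8.8, 0, -4], [0, 0.05, 0]], [[-8.8, 0, -4], [0, 0.05, 0]], [[-8.8, 0, -4], [0, 0.05, 0]], [[-8.8, 0, -4], [0, 0.05, 0]], [[-8.8, 0, -4], [0, 0.05, 0]], [[-8.8, 0, -4], [0, 0.05, 0]], [[0, 0, 0], [0, 0, 0]], [[0, 0, 0], [0, 0, 0]]])

```text
t: 15.67
tool_pos: [0.5595, 0.1012, 0.2506]
orientation: [0.04, -2.691, 0.011]
force: [-0.5, -6.0, -1.0]
opening: 0.0321
gripper_force: 20.0
```

Call:
apply_moves(series=[[[-8.8, 0, -4], [0, 0.05, 0]], [[-8.8, 0, -4], [0, 0.05, 0]], [[-8.8, 0, -4], [0, 0.05, 0]], [[-8.8, 0, -4], [0, 0.05, 0]], [[-8.8, 0, -4], [0, 0.05, 0]], [[-8.8, 0, -4], [0, 0.05, 0]], [[0, 0, 0], [0, 0, 0]], [[0, 0, 0], [0, 0, 0]]])

```text
t: 16.33
tool_pos: [0.6163, 0.103, 0.2418]
orientation: [0.035, -2.39, 0.015]
force: [-2.4, -6.9, 0.0]
opening: 0.0315
gripper_force: 20.0
```

```bash
python3 - <<'E'
from plant import robot
from h import *
s=robot.read_state(); print(s)
R=Ro.from_rotvec(s["orientation"]); z=R.as_matrix()[:,2]; print("tilt",np.arccos(-z[2]), "grasp",s["tool_pos"]+.167*z)
E
```

```text
{'t': 16.3333, 'q': array([ 0.07440605,  0.70771423,  1.15251153,  0.03304807,  2.03228284,
       -1.52289032]), 'dq': array([ 0.00208074, -0.02945716,  0.01724994, -0.00273418, -0.0248875 ,
       -0.0016302 ]), 'joint_torque': array([ 3.12182665e+00, -7.36797810e+01, -4.23203552e+01,  2.35620081e+00,
        4.30148184e+00,  1.36436935e-02]), 'tool_pos': array([0.61626645, 0.10295793, 0.24177475]), 'orientation': array([ 0.03531463, -2.3897846 ,  0.01535802]), 'force': array([-2.41941164, -6.8696819 ,  0.04170624]), 'wrist_torque': array([-0.77939422, -0.05897254,  0.79318131]), 'gripper_force': 19.998775720596313, 'opening': 0.03148609299082997}
tilt 0.7516024527329568 grasp [0.50229213 0.09941637 0.11976528]
```

Call:
apply_moves(series=[[[-8.8, 0, -4], [0, 0.05, 0]], [[-8.8, 0, -4], [0, 0.05, 0]], [[-8.8, 0, -4], [0, 0.05, 0]], [[-4.4, 0, -2.05], [0, 0.025, 0]], [[0, 0, 0], [0, 0, 0]], [[0, 0, 0], [0, 0, 0]], [[0, 0, 0], [0, 0, 0]], [[0, 0, 0], [0, 0, 0]], [[0, 0, 0], [0, 0, 0]], [[0, 0, 0], [0, 0, 0]]])

```text
t: 17.17
tool_pos: [0.6475, 0.1039, 0.2299]
orientation: [0.032, -2.218, 0.018]
force: [-0.4, -8.3, -1.4]
opening: 0.0319
gripper_force: 20.0
```

```bash
python3 - <<'E'
from plant import robot
from h import *
import cv2
s=robot.read_state(); print(s["t"],s["opening"],s["force"],s["q"].round(2))
R=Ro.from_rotvec(s["orientation"]); z=R.as_matrix()[:,2]; print("tilt",np.arccos(-z[2]), "grasp",s["tool_pos"]+.167*z)
p,d=robot.read_camera("side"); cv2.imwrite("pics/s2.png",p)
E
```

```text
17.1667 0.03189644617101241 [-0.40291029 -8.30905007 -1.43059209] [ 0.07  0.89  0.94  0.04  2.23 -1.52]
tilt 0.9234545650199345 grasp [0.51437372 0.09977403 0.1291825 ]
```

View pics/s2.png

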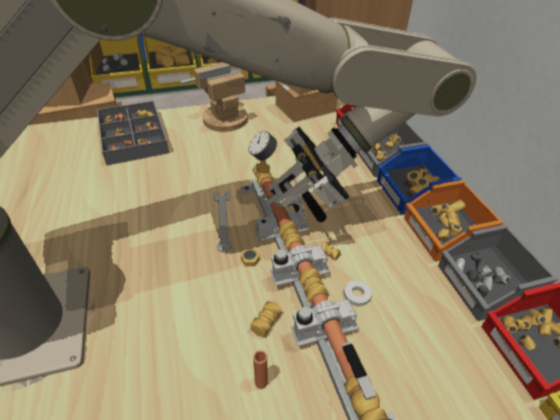

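The side view shows clamp 1's cap held open by the gripper near (290,185). The other two caps are shut, at (281,258) and (305,315), and the loose parts haven't moved. The tool tilt is 0.92 rad, which is about 53 degrees, so I'm handing the job in.

```bash
python3 -c "
from plant import robot
print(robot.close_job())"
```

```text
the job is handed in; nothing more can be done
None
```

I tapped the three bolts in order from the gauge end. Bolt 1 was the loose one: it sank about 4 mm at 2.6 N, while bolts 2 and 3 stayed solid. I handed the job in with cap 1 gripped and held open at about 53° (estimated from the tool's tilt), the other two caps shut and the loose parts where they lay; no verdict came back.

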